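# Tuck the flap of the muffin-cup tin shut

### The arm

A 6-joint arm with a two-finger parallel gripper is mounted at the origin on the work surface. World frame = base frame: x ahead of the robot, y to its left, z up, the work surface at z = 0. Lengths are in m, angles in rad, forces in N, time in s.
With the tool pointing down it reaches from about 0.35 to 0.85 m from the base axis. Payload 8.1 kg.
Tool frame: the origin (TCP) lies on the centre line of the jaws, within the pads' length; the fingertips stand robot.tips_ahead ahead of it and the grasp point (between the pads) lies 8 mm behind it (robot.tips_ahead is the distance from the TCP to the fingertips, in m); z points along the fingers, y is the direction in which the jaws open and shut (so a half turn about z gives the same grasp; the last joint's range is limited). The gripper opens to 93 mm and grips with 3 to 60 N. Pads are 15 mm wide; open, the fingers measure 128 mm over their backs; the gripper's body (75 mm by 188 mm) begins 65 mm behind the grasp point.
Start: joints at [1.088, 0.13, 1.488, -0, 1.523, -0.085], TCP at [0.232, 0.553, 0.192] pointing down, gripper open.
Joint ranges: [-2.96, 2.96], [-0.89, 2.26], [0.02, 2.5], [-1.34, 4.48], [0, 2.73], [-2.66, 2.66]. Speed limits (rad/s): [2.39, 2.39, 2.79, 3.14, 3.14, 3.14].

### API

Orientations are given as a rotation vector (axis times angle).
In Python, from plant import monitor, eyes, job, robot gives the robot as it stands.
- The arm moves only by the tool servo_tool, never from a script. Its argument "plan" is a list that holds one entry, the list of rows, each a list of 7 numbers: the closure, from -1 (fully open) to 1 (shut), so that 0 is half open, then the shift along the world's x, y, z in mm, then the turn, a rotation vector about the world's x, y, z in rad. In form: [[[hand, dx, dy, dz, ax, ay, az], ...]]. A call has 1 to 12 rows; each row shifts and turns the commanded pose from where the row before left it; what a row does not reach is not made up. A row lasts 1/10 s, in which the tool goes at most 50 mm and 8.59 degrees, less where a joint would pass 70% of its speed; a pose out of reach is approached as far as the arm can. A call with a gripper value outside its range is refused whole. The fingers move at their own pace and stop on an object; "force" is the grip in N (left out, the last holds). Time passes only in rows, so rows that do not move let the fingers close. It gives the time, the measured TCP pose, the force and the opening at its end, in the units of the state.
- monitor.read_state(): the state, without advancing time (a new reading comes with each control period).
- eyes.read_camera(name): name is "scene" or "side" or "wrist"; returns the picture (400x640x3 uint8, red, green, blue); there is no depth.
- eyes.camera_info(name): a dict with "mtx" (3x3 intrinsics, pixels), "R" (3x3) and "t" (3): a world point X has camera coordinates R X + t. Camera axes: x right, y down, z forward; pixel columns grow to the right and rows downward; lengths in m; the calibration is good to about 2 mm. A picture is of the moment at which its call begins: read the wrist's pose just before it. camera_info takes no time and is no camera call; for the wrist camera it gives the pose at the moment of the call.
- job.close_job(): hands the job in, once; it reports no verdict.
The state is a dict: "t": time; "q": joint angles; "dq": joint speeds; "joint_torque": joint torques, N m; "tool_pos": TCP position; "orientation": TCP orientation; "force": force on the tool from outside, world axes, zero at the start; "wrist_torque": the same for the moment, N m; "opening": finger opening in m.
Only numpy, scipy, OpenCV 4.12 (cv2) and the standard library are available. Lean on these libraries where they do the work, as an engineer would, in place of code of your own. Each camera call takes 0.05 s, during which the arm holds its last target. There are 200 camera calls.

### The job

Close the muffin-cup tin on the counter: with a fingertip push its standing flap over until it lies flat across the top, then keep it pressed down and push it along, against its thumb ramp, until its free edge is fully home beneath the retaining lip, and take the hand away so that the lip alone keeps it shut. Only push and press: do not pinch the flap, and do not shift, tip or lift any of the other things on the counter.

Things in the scene. Friction and masses are not known exactly. Their poses are not given: they have to be found in the camera images.
- tin: Fixed open-topped sheet-steel tin, 160 mm long (its x), 150 wide (its y), walls 56 high, muffin cups inside. Origin: centre of its underside, on the counter; z up. Its flap is hinged at the -x end, its retaining lip runs along the +x end. Hinge axis: parallel to y, 58 mm above the counter, at x = -73 mm plus the value of flap_slide.
- flap_hinge (a joint): Flap angle, rad: 0 = flat over the tin's mouth, 1.57 = upright; starts 1.2 to 1.75. Rigid sheet-steel plate 4 mm thick, 126 wide, free edge 125 mm from the hinge axis, which lies mid-thickness. The hinge is sprung: let go when flat, it swings up part-way unless the lip holds it; holding it flat takes about 1 N at 75 mm from the hinge.
- flap_slide (a joint): The hinge pin runs in slots, so the whole flap slides along the tin's +x towards the lip: 0 to 0.022 m (end stop). Starts 0 to 0.003. Dry friction of about 4.5 N holds it where it is left. Below about 0.006 the flap clears the lip as it folds down; at 0.022 its edge is 14 mm beneath the lip.
- flap_push (a point): Point on the flap's outer face (uppermost when flat; looks to the tin's -x when upright), on its middle line, 86 mm from the hinge axis, at the foot of a thumb ramp 80 mm wide, 8 mm proud: a steep step faces the hinge (push here, towards the free edge), then it slopes down to the face, ending 106 mm from the hinge. Axes: x hinge to free edge, z out of the outer face.
- flap_edge (a point): Middle of the flap's free edge, on the outer face, 125 mm from the hinge axis. Same axes as flap_push.
- lip (a point): Middle of the mouth edge of the fixed retaining lip, 60 mm along +x from the tin's origin, 67 mm above the counter. The lip is 110 mm wide and reaches 20 mm further along +x to the tin's end; underside 64 mm above the counter (4 mm over the flat flap's outer face), flaring up at the mouth; top at most 73 mm high. Axes as the tin's.
- muffin_cup_mid (a point): Purple silicone muffin cup, 68 mm across the rim, 38 mm high, beside the tin; loose, leave it alone. Point at its centre, 19 mm above its underside.
- salt_grinder_mid (a point): Steel salt grinder, 48 mm wide, 112 mm tall, on the other side of the tin; loose, leave it alone. Point at its centre, 56 mm above its underside.
- jug_mid (a point): Glass measuring jug, 96 mm wide, 115 mm tall, with a handle; loose, leave it alone. Point at its centre, 57 mm above its underside.
- mug_mid (a point): White mug, 80 mm wide, 92 mm tall; loose, leave it alone. Point at its centre, 46 mm above its underside.
- jar_mid (a point): Amber glass jar with steel lid, 60 mm wide, 100 mm tall; loose, leave it alone. Point at its centre, 50 mm above its underside.
- board_mid (a point): Small wooden cutting board, 260 x 160 x 16 mm, lying flat; loose, leave it alone. Point at its centre, 8 mm above its underside.
Not all that is in view belongs to the job. Leave any black, pink or yellow look-alike of the tin alone.

How it is judged:
By the outcome, as a careful person would: the job done as asked, in the order asked, and still so for the second after the job is handed in, with the robot touching nothing.
It also fails if it takes over 38 s, if anything falls off the work surface, if the arm or the gripper's body presses on something with over 40 N, if the wrist force passes 120 N, or if a joint passes its speed limit or range.

## Working session

There is one attempt and no reset: what is moved stays moved. The work goes in short steps, Python scripts to look and compute and a tool call to move; the robot and the scene stay as the last step left them, time stands still between calls to the robot, and variables do not carry over. Pictures are saved under pics/ and viewed, about 8 in all and at most 12, crops included, and the job is handed in when it is done.

Besides the shell and the picture viewer there is one more tool, called after "Call:" as a command line: name --argument value ..., lists and objects as JSON in quotes. servo_tool: Moves the arm, as the interface text tells. Its arguments: {"type":"object","properties":{"plan":{"type":"array"},"force":{"type":"number"}},"required":["plan"]}

```bash
mkdir -p pics; ls; python3 - <<'E'
from plant import monitor, eyes, job, robot
import cv2,numpy as np
print(robot.tips_ahead, monitor.read_state())
a=eyes.read_camera("scene");b=eyes.read_camera("side")
cv2.imwrite("pics/scene.png",a[...,::-1]);cv2.imwrite("pics/side.png",b[...,::-1])
for n in("scene","side","wrist"):
  i=eyes.camera_info(n);print(n,i["mtx"].tolist(),(-i["R"].T@i["t"]).round(3),i["R"].round(3).tolist())
E
```

```text
pics
0.011 {'t': 0.0, 'q': array([ 1.08763720e+00,  1.31139651e-01,  1.48927050e+00, -7.75312673e-06,
        1.52299214e+00, -8.54229827e-02]), 'dq': array([-0.00010186, -0.00082546,  0.00198803,  0.0005582 ,  0.0009099 ,
        0.00076519]), 'joint_torque': array([ 1.09617024e-03, -5.59848225e+01, -4.91754377e+01,  7.68714887e-02,
        3.57802736e-02, -1.40565730e-04]), 'tool_pos': array([0.23210874, 0.55262185, 0.19050516]), 'orientation': array([-6.20552921e-01, -3.07918315e+00,  2.73145079e-03]), 'force': array([ 0.48668429, -0.15820062,  0.50873334]), 'wrist_torque': array([-0.00645241,  0.0661528 ,  0.05516142]), 'opening': 0.09263634087041077}
scene [[373.52794589304796, 0.0, 318.80127502236394], [0.0, 373.52794589304796, 203.16893885350814], [0.0, 0.0, 1.0]] [1.317 0.12  0.765] [[-0.17, 0.986, -0.004], [0.674, 0.113, -0.73], [-0.719, -0.126, -0.684]]
side [[448.35957605353525, 0.0, 317.6311877627743], [0.0, 448.35957605353525, 198.0938699835148], [0.0, 0.0, 1.0]] [0.464 0.909 0.969] [[-0.988, -0.151, -0.007], [-0.101, 0.694, -0.712], [0.113, -0.704, -0.702]]
wrist [[341.29245471980107, 0.0, 315.8131853462779], [0.0, 341.29245471980107, 200.6028487241781], [0.0, 0.0, 1.0]] [0.154 0.587 0.385] [[0.387, 0.922, -0.001], [0.88, -0.369, 0.3], [0.277, -0.117, -0.954]]
```

View pics/scene.png

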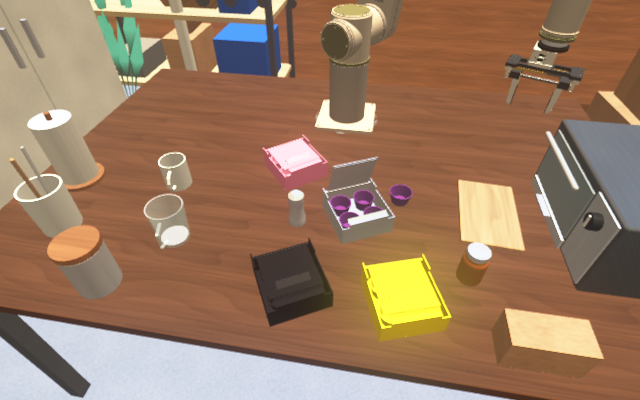

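View pics/side.png

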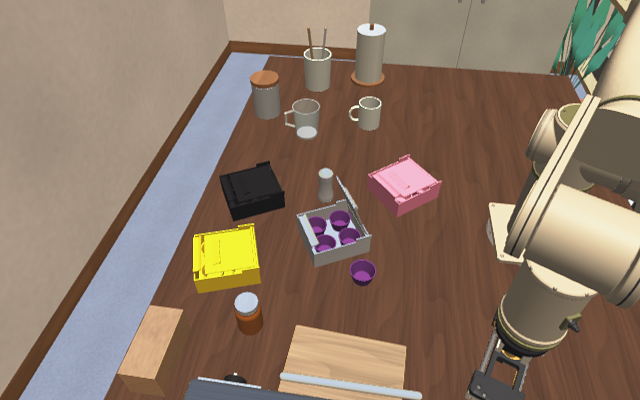

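The tin candidates are grey at scene (358,205), pink (295,160), black (290,280) and yellow (405,295). Grey fits: it is bare steel with muffin cups and an upright flap, beside the purple cup and the grinder. I'll confirm it in one enlarged crop.

```bash
python3 - <<'E'
import cv2,numpy as np
a=cv2.imread("pics/scene.png")[150:245,312:408];b=cv2.imread("pics/side.png")[170:270,288:378]
f=lambda c:cv2.resize(c,(400,int(400*c.shape[0]/c.shape[1])),interpolation=cv2.INTER_CUBIC)
a,b=f(a),f(b);h=max(a.shape[0],b.shape[0])
p=lambda c:cv2.copyMakeBorder(c,0,h-c.shape[0],0,0,cv2.BORDER_CONSTANT)
cv2.imwrite("pics/crop.png",np.hstack([p(a),p(b)]));print(a.shape,b.shape)
E
```

```text
(395, 400, 3) (444, 400, 3)
```

View pics/crop.png

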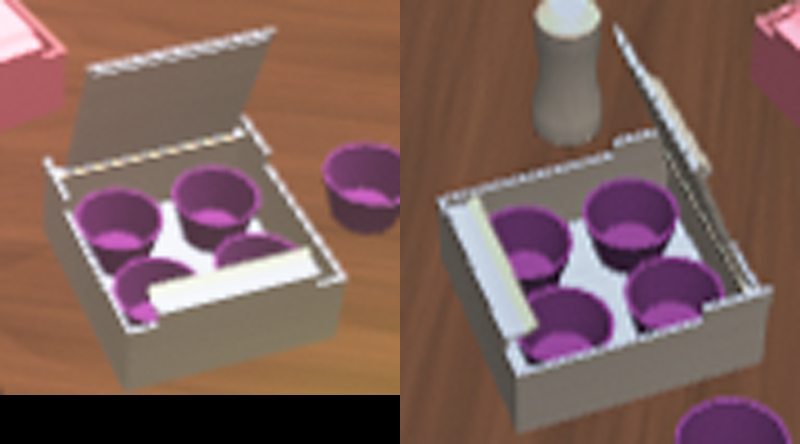

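```bash
cat > h.py <<'E'
import numpy as np
from plant import monitor, eyes, job, robot
I={n:eyes.camera_info(n) for n in("scene","side")}
def ray(n,u,v):
  i=I[n];d=i["R"].T@np.linalg.solve(i["mtx"],[u,v,1.]);return -i["R"].T@i["t"],d/np.linalg.norm(d)
def plane(n,p,z):
  o,d=ray(n,*p);return o+d*(z-o[2])/d[2]
def tri(p,q):
  o,d=ray("scene",*p);r,e=ray("side",*q);s=np.linalg.lstsq(np.c_[d,-e],r-o,rcond=None)[0]
  a,b=o+d*s[0],r+e*s[1];return (a+b)/2,np.linalg.norm(a-b)
E
python3 - <<'E'
from h import *
A=lambda x,y:(312+(x+.5)/4.1667-.5,150+(y+.5)/4.1667-.5)
B=lambda x,y:(288+(x-400+.5)/4.444-.5,170+(y+.5)/4.444-.5)
np.set_printoptions(precision=4,suppress=True)
for n,a,b in[("FR(+x+y)",(343,278),(518,375)),("FL(+x-y)",(128,330),(441,203)),("FRbot",(338,335),(520,430)),("edge-y",(90,70),(617,28)),("edge+y",(273,32),(707,175)),("lipL",(152,290),(472,198)),("lipR",(313,252),(535,328)),("BR",(268,152),(768,290)),("BRtop",(243,120),(0,0))]:
  print(n,tri(A(*a),B(*b)) if b[0] else "",plane("scene",A(*a),.056),plane("side",B(*b),.056) if b[0] else "")
E
```

```text
FR(+x+y) (array([0.5883, 0.196 , 0.0554]), np.float64(0.0007709810128608905)) [0.5885 0.1957 0.056 ] [0.5884 0.1969 0.056 ]
FL(+x-y) (array([0.6574, 0.0663, 0.0553]), np.float64(0.002929281284926555)) [0.6566 0.0653 0.056 ] [0.6578 0.0687 0.056 ]
FRbot (array([0.5884, 0.1986, 0.004 ]), np.float64(0.0023840274644593962)) [0.6392 0.1939 0.056 ] [0.5811 0.2356 0.056 ]
edge-y (array([0.5547, 0.0239, 0.1766]), np.float64(0.0007468803144027582)) [0.3991 0.0046 0.056 ] [ 0.5683 -0.1111  0.056 ]
edge+y (array([0.4907, 0.1335, 0.1723]), np.float64(0.0003016061011022993)) [0.3289 0.1362 0.056 ] [0.4945 0.0202 0.056 ]
lipL (array([0.636 , 0.0771, 0.0727]), np.float64(2.9217492670480782e-05)) [0.6196 0.0761 0.056 ] [0.6392 0.0616 0.056 ]
lipR (array([0.5824, 0.174 , 0.071 ]), np.float64(0.0019430351869727473)) [0.5676 0.1758 0.056 ] [0.584  0.1606 0.056 ]
BR (array([0.4573, 0.1312, 0.0591]), np.float64(0.03038848483776122)) [0.4716 0.1409 0.056 ] [0.4495 0.111  0.056 ]
BRtop  [0.4391 0.1211 0.056 ]
```

Grey tin confirmed. Its width measures 147 mm against 150 given, and its yaw is about 29°. The origin is about (0.555, 0.094), the flap edge is at height 0.175, so the angle is about 1.2, and the lip top reads 72 mm. Next I shut the fingers and go to a viewing pose behind the flap.

Call:
servo_tool --plan '[[[1, 5, -10, 15, 0, 0, 0.05], [1, 15, -33, 15, 0, 0, 0.06], [1, 15, -33, 15, 0, 0, 0.06], [1, 15, -33, 15, 0, 0, 0.06], [1, 15, -33, 15, 0, 0, 0.06], [1, 15, -33, 15, 0, 0, 0.06], [1, 15, -33, 0, 0, 0, 0.06], [1, 15, -33, 0, 0, 0, 0.06], [1, 15, -33, 0, 0, 0, 0.06], [1, 15, -33, 0, 0, 0, 0.06], [1, 15, -33, 0, 0, 0, 0.06], [1, 15, -33, 0, 0, 0, 0.06]]]' --force 20

```text
t: 1.3
tool_pos: [0.4026, 0.1787, 0.2812]
orientation: [0.492, -3.102, 0.0]
force: [-0.4, 0.9, -0.6]
opening: 0.0024
```

Call:
servo_tool --plan '[[[1, 15, -33, 0, 0, 0, 0.06], [1, 15, -33, 0, 0, 0, 0.06], [1, 15, -33, 0, 0, 0, 0.06], [1, 10, -25, 0, 0, 0, 0.018], [1, 0, 0, 0, 0, 0, 0], [1, 0, 0, 0, 0, 0, 0]]]'

```text
t: 1.9
tool_pos: [0.4572, 0.0559, 0.2811]
orientation: [0.789, -3.04, -0.001]
force: [-0.5, -0.3, -0.3]
opening: 0.0004
```

```bash
python3 - <<'E'
from h import *
import cv2
s=monitor.read_state();i=eyes.camera_info("wrist");a=eyes.read_camera("wrist")
cv2.imwrite("pics/w1.png",a[...,::-1]);np.savez("w1.npz",**{k:np.array(i[k]) for k in("mtx","R","t")})
print(s["t"],s["tool_pos"],s["orientation"],s["force"],s["opening"],s["q"])
E
```

```text
1.9 [0.45719927 0.05588715 0.28108648] [ 7.89480386e-01 -3.03979481e+00 -8.53983390e-04] [-0.50061301 -0.33907231 -0.3100948 ] 0.0004390468639241177 [ 9.98230983e-03 -2.70226910e-01  1.70890644e+00  3.00602455e-04
  1.70396698e+00 -2.06897648e+00]
```

View pics/w1.png

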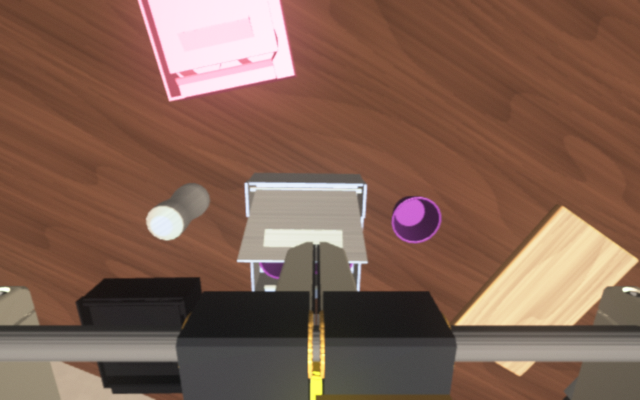

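The wrist view shows the flap edge at (238,262)-(367,262), the tin's back end at (248,184)-(364,184), and the ramp at (264,230)-(342,248). The shut fingertips are at (316,243).

```bash
python3 - <<'E'
from h import *
import cv2
i=np.load("w1.npz");c=-i["R"].T@i["t"]
def pl(p,z):
  d=i["R"].T@np.linalg.solve(i["mtx"],[*p,1.]);return c+d*(z-c[2])/d[2]
np.set_printoptions(precision=4,suppress=True)
P={}
for n,p,z in[("bl",(247,185),.06),("br",(365,185),.06),("el",(238,262),.175),("er",(367,262),.175),("rampL",(264,230),.14),("rampR",(342,230),.14)]:
  P[n]=pl(p,z);print(n,P[n])
for a,b in(("bl","br"),("el","er"),("rampL","rampR")):
  d=P[b]-P[a];print(a,np.linalg.norm(d),np.degrees(np.arctan2(-d[0],d[1])),(P[a]+P[b])/2)
s=monitor.read_state();R=cv2.Rodrigues(s["orientation"])[0];print("jaw yaw",np.degrees(np.arctan2(-R[0,1],R[1,1])))
x=np.array([np.cos(np.radians(29)),np.sin(np.radians(29))]);y=np.array([-x[1],x[0]])
o=np.array([.555,.094])
for k in("bl","br","el","er"):print(k,(P[k][:2]-o)@x,(P[k][:2]-o)@y)
print("tcp",(s["tool_pos"][:2]-o)@x,(s["tool_pos"][:2]-o)@y)
E
```

```text
bl [ 0.5214 -0.0054  0.06  ]
br [0.4492 0.1243 0.06  ]
el [0.5577 0.0266 0.175 ]
er [0.4963 0.1368 0.175 ]
rampL [0.5305 0.0358 0.14  ]
rampR [0.4903 0.108  0.14  ]
bl 0.14839325618892887 29.13730910221464 [0.4853 0.0594 0.06  ]
el 0.12613707442377908 29.114497208091205 [0.527  0.0817 0.175 ]
rampL 0.08257346272928262 29.124382206657703 [0.5104 0.0719 0.14  ]
jaw yaw 29.188672439233095
bl -0.0775192652809442 -0.07063899139467726
br -0.07787488877453369 0.07775383866892079
el -0.030274769453699075 -0.060232297018940416
er -0.030526835720510896 0.06590452554603114
tcp -0.1038044280968451 0.014685512748315446
```

Yaw is 29.1° in three independent edges and the jaws match it. The corrected origin is (0.5535, 0.0966). The edge height gives θ≈1.2 and slide≈0, and the sizes check (148, 126 and 82 mm). I go down behind the flap, on the middle line.

Call:
servo_tool --plan '[[[1, 11, -1, -10, 0, 0, 0], [1, 11, 0, -20, 0, 0, 0], [1, 0, 0, -25, 0, 0, 0], [1, 0, 0, -25, 0, 0, 0], [1, 0, 0, -25, 0, 0, 0], [1, 0, 0, -25, 0, 0, 0], [1, 0, 0, -15, 0, 0, 0], [1, 0, 0, -10, 0, 0, 0], [1, 0, 0, 0, 0, 0, 0]]]'

```text
t: 2.85
tool_pos: [0.4785, 0.0557, 0.1255]
orientation: [0.793, -3.038, -0.001]
force: [-0.1, 0.1, 0.6]
opening: 0.001
```

```bash
cat >> h.py <<'E'
O=np.array([.5535,.0966]);X=np.array([.8738,.4863]);Y=np.array([-.4863,.8738])
def tin():
  s=monitor.read_state();d=s["tool_pos"][:2]-O;f=s["force"]
  print("t",s["t"],"tcp tin mm",(d@X*1e3).round(1),(d@Y*1e3).round(1),(s["tool_pos"][2]*1e3).round(1),"F",(f[:2]@X).round(2),(f[:2]@Y).round(2),f[2].round(2))
E
python3 - <<'E'
from h import *
tin()
import cv2
cv2.imwrite("pics/s2.png",cv2.resize(eyes.read_camera("side")[130:290,240:440,::-1],None,fx=3,fy=3,interpolation=cv2.INTER_CUBIC))
E
```

```text
t 2.85 tcp tin mm -85.4 0.7 125.5 F -0.04 0.13 0.6
```

View pics/s2.png

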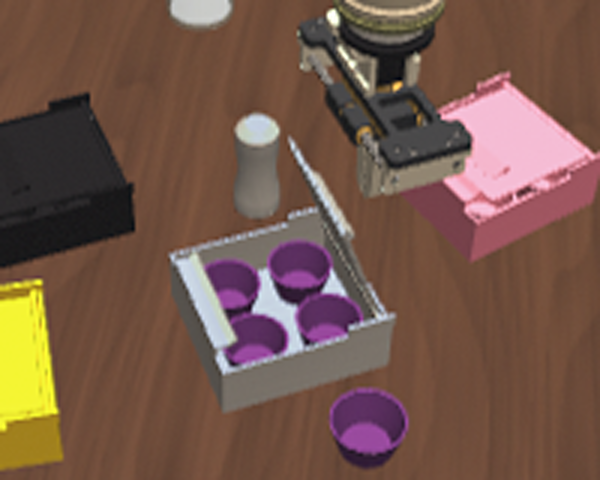

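The picture shows the gripper behind the flap at (345,230), clear of everything, and the flap still at about 1.2 rad. Now I push it over along an arc.

Call:
servo_tool --plan '[[[1, 5, 3, 0, 0, 0, 0], [1, 5.5, 3, 0, 0, 0, 0], [1, 5.5, 3, 0, 0, 0, 0], [1, 5.5, 3, 0, 0, 0, 0], [1, 4.6, 2.6, -2.8, 0, 0, 0], [1, 4.6, 2.6, -2.8, 0, 0, 0], [1, 4.6, 2.6, -2.8, 0, 0, 0], [1, 3.7, 2, -4.2, 0, 0, 0], [1, 3.7, 2, -4.2, 0, 0, 0], [1, 3.7, 2, -4.2, 0, 0, 0], [1, 0, 0, 0, 0, 0, 0]]]'

```text
t: 4.0
tool_pos: [0.5255, 0.0811, 0.1045]
orientation: [0.793, -3.038, -0.001]
force: [0.2, -0.1, 0.9]
opening: 0.0008
```

```bash
python3 - <<'E'
from h import *
tin()
import cv2
cv2.imwrite("pics/s3.png",cv2.resize(eyes.read_camera("side")[130:290,240:440,::-1],None,fx=3,fy=3,interpolation=cv2.INTER_CUBIC))
E
```

```text
t 4.0 tcp tin mm -32.0 0.1 104.5 F 0.08 -0.21 0.87
```

View pics/s3.png

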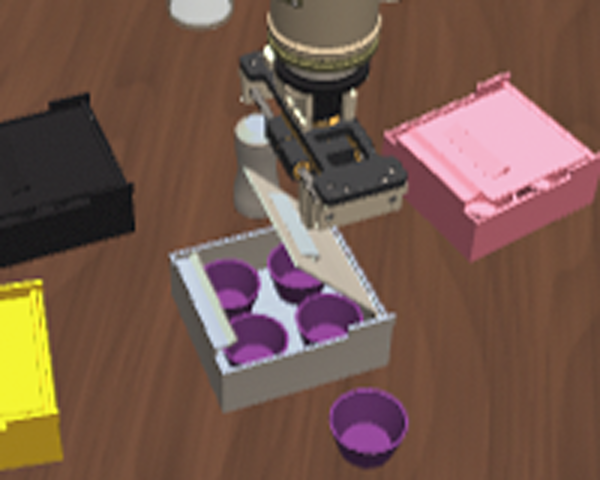

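The flap follows the finger and is now at about 0.6 rad. I carry on down to flat.

Call:
servo_tool --plan '[[[1, 2.4, 1.3, -5.3, 0, 0, 0], [1, 2.4, 1.3, -5.3, 0, 0, 0], [1, 2.4, 1.4, -5.3, 0, 0, 0], [1, 0.7, 0.4, -4.4, 0, 0, 0], [1, 0.7, 0.4, -4.4, 0, 0, 0], [1, 0.7, 0.4, -4.4, 0, 0, 0], [1, 0.7, 0.4, -3, 0, 0, 0], [1, 0, 0, -1.4, 0, 0, 0], [1, 0, 0, 0, 0, 0, 0]]]'

```text
t: 4.95
tool_pos: [0.5357, 0.0866, 0.0719]
orientation: [0.793, -3.04, -0.0]
force: [0.0, -0.3, 0.7]
opening: 0.0006
```

```bash
python3 - <<'E'
from h import *
tin()
E
```

```text
t 4.95 tcp tin mm -20.4 -0.1 71.9 F -0.15 -0.27 0.65
```

Call:
servo_tool --plan '[[[1, 0, 0, -1, 0, 0, 0], [1, 0, 0, -1, 0, 0, 0], [1, 0, 0, 0, 0, 0, 0]]]'

```text
t: 5.25
tool_pos: [0.5359, 0.0866, 0.0701]
orientation: [-0.793, 3.04, -0.0]
force: [-0.3, 0.6, 0.9]
opening: 0.0004
```

Call:
servo_tool --plan '[[[1, 0, 0, -1, 0, 0, 0], [1, 0, 0, -1, 0, 0, 0], [1, 0, 0, 0, 0, 0, 0]]]'

```text
t: 5.55
tool_pos: [0.5357, 0.0865, 0.0679]
orientation: [0.793, -3.04, 0.0]
force: [-0.1, -0.0, 0.1]
opening: 0.0002
```

```bash
python3 - <<'E'
from h import *
import cv2
a=eyes.read_camera("side")[140:270,270:390,::-1];b=eyes.read_camera("scene")[130:260,300:420,::-1]
f=lambda c:cv2.resize(c,(400,433),interpolation=cv2.INTER_CUBIC)
cv2.imwrite("pics/s4.png",np.hstack([f(a),f(b)]));tin()
E
```

```text
t 5.65 tcp tin mm -20.4 -0.2 68.0 F -0.12 -0.2 0.76
```

View pics/s4.png

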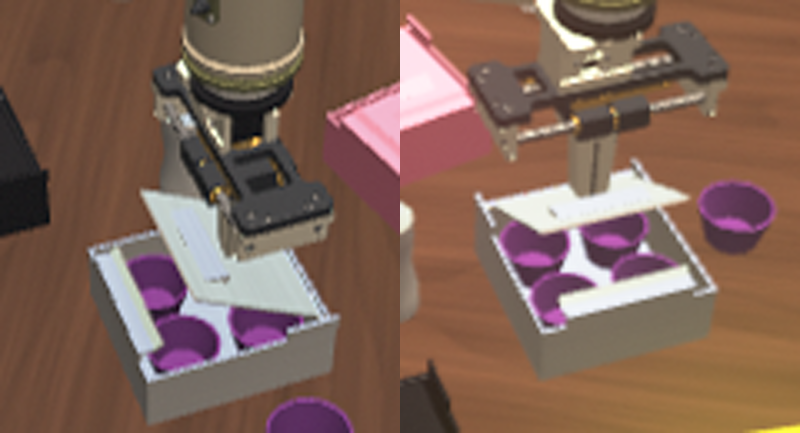

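```bash
python3 - <<'E'
from h import *
np.set_printoptions(precision=4,suppress=True)
S=lambda x,y:(270+x*.3-.3,140+y*.3-.3)
A=lambda x,y:(300+(x-400)*.3-.3,130+y*.3-.3)
p=monitor.read_state()["tool_pos"]
for z in(.05,.06,.07,.08,.09):
  i=I["scene"];q=i["mtx"]@(i["R"]@np.r_[p[:2]+.007*X,z]+i["t"]);q=q[:2]/q[2];print(z,(q-[300,130])/.3+[401,1])
for a,s in(((543,233),(143,192)),((690,197),(197,300))):
  P,e=tri(A(*a),S(*s));d=P[:2]-O;print(P,e,d@X,d@Y)
E
```

```text
0.05 [587.755  240.3867]
0.06 [588.5229 231.6456]
0.07 [589.301  222.7892]
0.08 [590.0894 213.8152]
0.09 [590.8884 204.7212]
[0.6145 0.0576 0.1206] 0.002089371309699036 0.03436838261353345 -0.06378660758607727
[0.5554 0.167  0.1217] 0.001197941566290899 0.03593647941695322 0.060625802563083905
```

```bash
python3 - <<'E'
from h import *
import cv2
i=np.load("w1.npz");p=np.array([.4572,.05589,.28109])
for d in(.03,.011,0,-.02,-.04):
  q=i["mtx"]@(i["R"]@(p-[0,0,d])+i["t"]);print(d,(q[:2]/q[2]).round(1))
w=eyes.read_camera("wrist")[150:330,200:440,::-1];tin()
cv2.imwrite("pics/w2.png",cv2.resize(w,None,fx=3,fy=3,interpolation=cv2.INTER_CUBIC))
E
```

```text
0.03 [313.8 218.8]
0.011 [313.7 229.1]
0 [313.6 235.8]
-0.02 [313.4 250.1]
-0.04 [313.2 267.4]
t 5.7 tcp tin mm -20.4 -0.1 68.0 F 0.04 -0.7 0.63
```

View pics/w2.png

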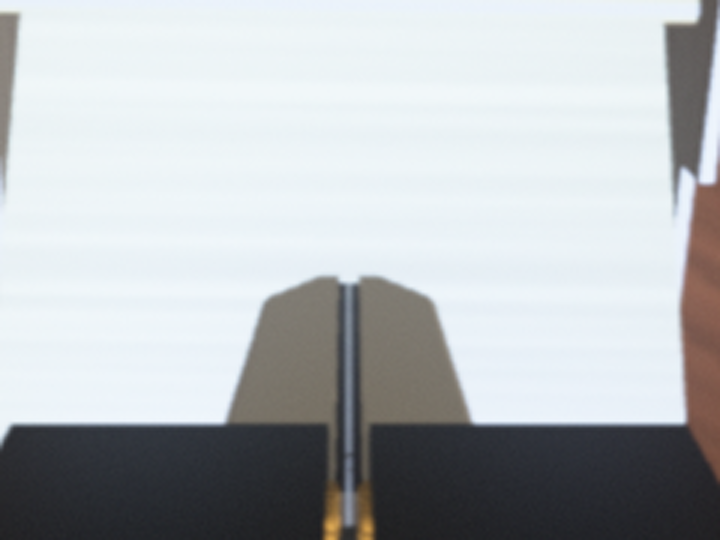

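```bash
python3 - <<'E'
from h import *
np.set_printoptions(precision=4,suppress=True)
p=monitor.read_state()["tool_pos"];i=I["scene"]
for z in(.12,.14,.16,.18):
  r=[]
  for k in(-.094,.094):
    q=i["mtx"]@(i["R"]@np.r_[p[:2]+k*Y+.0*X,z]+i["t"]);r.append(((q[:2]/q[2]-[300,130])/.3+[401,1]).round(0))
  print(z,r)
for n,a in(("scene",(297,222)),("side",(325.7,199))):
  d=(plane(n,a,.0)[:2]-O);print("grinder base",d@X,d@Y)
d=tri((296,194),(325.5,172))[0];print("grinder top",d,(d[:2]-O)@X,(d[:2]-O)@Y)
E
```

```text
0.12 [array([481., 197.]), array([694., 147.])]
0.14 [array([481., 178.]), array([697., 128.])]
0.16 [array([481., 158.]), array([700., 108.])]
0.18 [array([481., 137.]), array([704.,  88.])]
grinder base -0.0404511599395124 -0.16751499829789218
grinder base -0.041935069231117714 -0.1595226359568043
grinder top [ 0.5966 -0.0684  0.1048] -0.042586343379291174 -0.16516606193939964
```

The scene and wrist views agree that the fingertips really are about 25 mm higher than the reported TCP implies. The flap is still at about 0.5 rad with its slide near 0. The grinder is 47 mm clear of the gripper body. I keep pressing straight down, guided by force.

Call:
servo_tool --plan '[[[1, 0, 0, -4, 0, 0, 0], [1, 0, 0, -4, 0, 0, 0], [1, 0, 0, -4, 0, 0, 0], [1, 0, 0, -4, 0, 0, 0], [1, 0, 0, -4, 0, 0, 0], [1, 0, 0, -2, 0, 0, 0], [1, 0, 0, 0, 0, 0, 0]]]'

```text
t: 6.4
tool_pos: [0.5354, 0.0865, 0.0455]
orientation: [0.793, -3.039, -0.0]
force: [-0.8, -0.8, 0.9]
opening: 0.0004
```

```bash
python3 - <<'E'
from h import *
import cv2
tin()
a=eyes.read_camera("side")[140:270,270:390,::-1];b=eyes.read_camera("scene")[130:260,300:420,::-1]
f=lambda c:cv2.resize(c,(400,433),interpolation=cv2.INTER_CUBIC)
cv2.imwrite("pics/s5.png",np.hstack([f(a),f(b)]))
E
```

```text
t 6.4 tcp tin mm -20.7 -0.0 45.5 F -1.08 -0.34 0.9
```

View pics/s5.png

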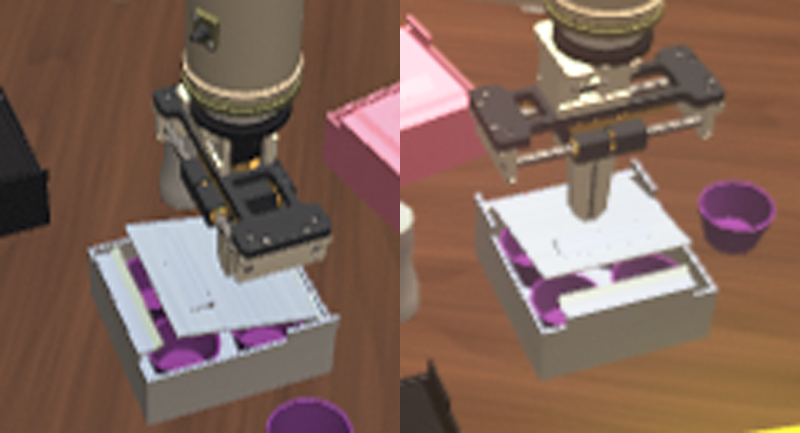

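The flap is almost flat, with its free edge at scene crop (540,278)-(690,247), short of the lip. I continue down in smaller steps.

Call:
servo_tool --plan '[[[1, 0, 0, -2, 0, 0, 0], [1, 0, 0, -2, 0, 0, 0], [1, 0, 0, -1, 0, 0, 0], [1, 0, 0, -1, 0, 0, 0], [1, 0, 0, 0, 0, 0, 0]]]'

```text
t: 7.0
tool_pos: [0.5359, 0.0866, 0.04]
orientation: [-0.793, 3.04, -0.0]
force: [1.5, -0.3, 1.0]
opening: 0.0009
```

Call:
servo_tool --plan '[[[1, 0, 0, -1, 0, 0, 0], [1, 0, 0, -1, 0, 0, 0], [1, 0, 0, 0, 0, 0, 0]]]'

```text
t: 7.3
tool_pos: [0.5358, 0.0865, 0.0379]
orientation: [0.793, -3.04, 0.0]
force: [1.0, -0.3, 1.0]
opening: 0.0006
```

Call:
servo_tool --plan '[[[1, 0, 0, -1, 0, 0, 0], [1, 0, 0, -1, 0, 0, 0], [1, 0, 0, 0, 0, 0, 0]]]'

```text
t: 7.6
tool_pos: [0.5358, 0.0865, 0.0359]
orientation: [0.793, -3.04, 0.0]
force: [0.0, 0.6, 2.0]
opening: 0.0006
```

Call:
servo_tool --plan '[[[1, 0, 0, -0.7, 0, 0, 0], [1, 0, 0, 0, 0, 0, 0]]]'

```text
t: 7.8
tool_pos: [0.5358, 0.0866, 0.0353]
orientation: [0.793, -3.04, -0.0]
force: [1.1, -0.2, 1.7]
opening: 0.0008
```

Call:
servo_tool --plan '[[[1, 0, 0, -0.7, 0, 0, 0], [1, 0, 0, 0, 0, 0, 0]]]'

```text
t: 8.0
tool_pos: [0.5358, 0.0865, 0.0346]
orientation: [0.793, -3.04, 0.0]
force: [1.4, 0.3, 1.5]
opening: 0.0002
```

Call:
servo_tool --plan '[[[1, 0, 0, -0.7, 0, 0, 0], [1, 0, 0, 0, 0, 0, 0]]]'

```text
t: 8.2
tool_pos: [0.5358, 0.0866, 0.0338]
orientation: [0.793, -3.04, -0.0]
force: [0.4, -0.3, 1.9]
opening: 0.0004
```

Call:
servo_tool --plan '[[[1, 0, 0, -0.8, 0, 0, 0], [1, 0, 0, 0, 0, 0, 0]]]'

```text
t: 8.4
tool_pos: [0.5358, 0.0866, 0.0331]
orientation: [-0.793, 3.04, -0.0]
force: [0.7, 0.7, 2.4]
opening: 0.0005
```

Call:
servo_tool --plan '[[[1, 0, 0, -0.8, 0, 0, 0], [1, 0, 0, 0, 0, 0, 0]]]'

```text
t: 8.6
tool_pos: [0.5359, 0.0866, 0.0328]
orientation: [-0.793, 3.04, -0.0]
force: [-0.6, 1.2, 6.4]
opening: 0.0003
```

Call:
servo_tool --plan '[[[1, 0, 0, -0.8, 0, 0, 0], [1, 0, 0, 0, 0, 0, 0]]]'

```text
t: 8.8
tool_pos: [0.536, 0.0865, 0.0324]
orientation: [-0.793, 3.04, -0.0]
force: [-2.7, -0.3, 10.5]
opening: 0.0006
```

Flat: the force rises sharply at TCP z 0.033. I ease the press to about 6 N and slide along to the ramp.

Call:
servo_tool --plan '[[[1, 0, 0, 0.5, 0, 0, 0], [1, 3.5, 1.9, 0, 0, 0, 0], [1, 3.5, 1.9, 0, 0, 0, 0], [1, 3.5, 1.9, 0, 0, 0, 0], [1, 3.5, 2, 0, 0, 0, 0], [1, 3.5, 2, 0, 0, 0, 0], [1, 0, 0, 0, 0, 0, 0]]]'

```text
t: 9.5
tool_pos: [0.5535, 0.0961, 0.0326]
orientation: [0.793, -3.04, 0.001]
force: [-1.7, -1.4, 7.5]
opening: 0.0005
```

```bash
python3 -c "
from h import *
tin()"
```

```text
t 9.5 tcp tin mm -0.2 -0.5 32.6 F -2.16 -0.39 7.48
```

Call:
servo_tool --plan '[[[1, 1.8, 1, 0, 0, 0, 0], [1, 1.8, 1, 0, 0, 0, 0], [1, 1.8, 1, 0, 0, 0, 0], [1, 0, 0, 0, 0, 0, 0]]]'

```text
t: 9.9
tool_pos: [0.558, 0.0985, 0.0324]
orientation: [0.792, -3.038, 0.001]
force: [-5.3, -3.7, 9.9]
opening: 0.0005
```

Call:
servo_tool --plan '[[[1, 1.8, 1, 0, 0, 0, 0], [1, 1.8, 1, 0, 0, 0, 0], [1, 0, 0, 0, 0, 0, 0]]]'

```text
t: 10.2
tool_pos: [0.5616, 0.1005, 0.0323]
orientation: [0.792, -3.038, 0.001]
force: [-5.1, -3.9, 8.9]
opening: 0.0005
```

```bash
python3 -c "
from h import *
tin()"
```

```text
t 10.2 tcp tin mm 9.0 -0.5 32.3 F -6.34 -0.93 8.88
```

At 6.3 N along the tin the ramp is engaged and the flap is sliding. I keep pushing.

Call:
servo_tool --plan '[[[1, 1.8, 1, 0, 0, 0, 0], [1, 1.8, 1, 0, 0, 0, 0], [1, 1.8, 1, 0, 0, 0, 0], [1, 1.8, 1, 0, 0, 0, 0], [1, 1.8, 1, 0, 0, 0, 0], [1, 1.8, 1, 0, 0, 0, 0], [1, 0, 0, 0, 0, 0, 0]]]'

```text
t: 10.9
tool_pos: [0.5725, 0.1066, 0.0322]
orientation: [0.792, -3.038, 0.001]
force: [-3.0, -1.7, 6.8]
opening: 0.0005
```

```bash
python3 -c "
from h import *
tin()"
```

```text
t 10.9 tcp tin mm 21.4 -0.4 32.2 F -3.44 -0.06 6.75
```

Call:
servo_tool --plan '[[[1, 1.4, 0.8, 0, 0, 0, 0], [1, 1.4, 0.8, 0, 0, 0, 0], [1, 1.4, 0.8, 0, 0, 0, 0], [1, 0, 0, 0, 0, 0, 0]]]'

```text
t: 11.3
tool_pos: [0.5761, 0.1088, 0.032]
orientation: [0.792, -3.037, 0.001]
force: [-4.4, -2.8, 8.3]
opening: 0.0003
```

Call:
servo_tool --plan '[[[1, 0.9, 0.5, 0, 0, 0, 0], [1, 0.9, 0.5, 0, 0, 0, 0], [1, 0, 0, 0, 0, 0, 0]]]'

```text
t: 11.6
tool_pos: [0.5762, 0.1089, 0.0314]
orientation: [0.791, -3.033, 0.002]
force: [-12.4, -7.7, 11.3]
opening: 0.0007
```

```bash
python3 -c "
from h import *
tin()"
```

```text
t 11.6 tcp tin mm 25.8 -0.3 31.4 F -14.56 -0.73 11.3
```

The finger stopped at tin x 25.8 and the force jumped to 15 N, so this looks like the end stop. I give one more firm push, then back off and lift.

Call:
servo_tool --plan '[[[1, 0.7, 0.4, 0, 0, 0, 0], [1, 0, 0, 0, 0, 0, 0]]]'

```text
t: 11.8
tool_pos: [0.5762, 0.1089, 0.0312]
orientation: [0.79, -3.032, 0.002]
force: [-13.6, -8.9, 13.1]
opening: 0.0007
```

Call:
servo_tool --plan '[[[1, -1.5, -0.8, 0.5, 0, 0, 0], [1, -1.7, -1, 1, 0, 0, 0], [1, 0, 0, 2, 0, 0, 0], [1, 0, 0, 8, 0, 0, 0], [1, -3, -1.5, 25, 0, 0, 0], [1, -20, -11, 35, 0, 0, 0], [1, -30, -17, 35, 0, 0, 0], [1, -30, -17, 35, 0, 0, 0], [1, -30, -17, 35, 0, 0, 0], [1, 0, 0, 30, 0, 0, 0], [1, 0, 0, 0, 0, 0, 0]]]'

```text
t: 12.9
tool_pos: [0.4658, 0.0455, 0.2447]
orientation: [-0.789, 3.031, -0.004]
force: [-0.6, -0.2, 1.1]
opening: 0.0005
```

```bash
python3 - <<'E'
from h import *
import cv2
tin()
a=eyes.read_camera("side")[140:270,270:390,::-1];b=eyes.read_camera("scene")[130:260,300:420,::-1]
f=lambda c:cv2.resize(c,(400,433),interpolation=cv2.INTER_CUBIC)
cv2.imwrite("pics/s6.png",np.hstack([f(a),f(b)]))
E
```

```text
t 12.9 tcp tin mm -101.5 -2.0 244.7 F -0.59 0.14 1.11
```

View pics/s6.png

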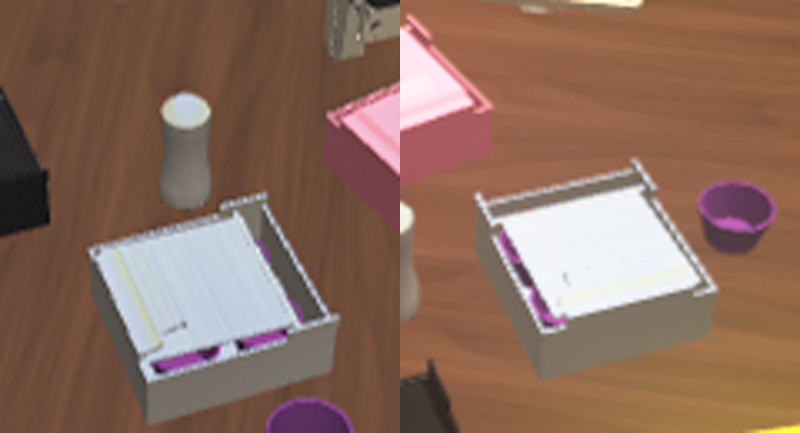

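The flap lies flat with its free edge under the lip, and the hand is away. I measure how far home it is.

```bash
python3 - <<'E'
from h import *
S=lambda x,y:(270+x*.3-.3,140+y*.3-.3)
A=lambda x,y:(300+(x-400)*.3-.3,130+y*.3-.3)
for n,p,z in(("scene",A(497,227),.06),("scene",A(641,190),.06),("side",S(236,215),.06),("side",S(295,322),.06),("scene",A(565,283),.062),("side",S(185,324),.062)):
  d=plane(n,p,z)[:2]-O;print(n,(d@X*1e3).round(1),(d@Y*1e3).round(1))
E
```

```text
scene -44.5 -70.4
scene -47.4 64.2
side -51.6 -68.4
side -49.6 59.2
scene 38.1 -43.2
side 33.8 31.6
```

```bash
python3 -c "
from h import *
print(job.close_job())"
```

```text
the job is handed in; nothing more can be done
None
```

I closed the grey tin and handed the job in at about 13 s on the robot's clock. With shut fingertips I pushed the flap flat, slid it along against its ramp, then took the hand away.

**Last checks:**
- **End stop:** the finger stopped at tin x 25.8 mm. The push rose to about 16 N with no further travel, well above the roughly 4.5 N slot friction.
- **Lip holding:** in the last pictures, taken about 1 s after I let go, the flap lay flat with its edge under the lip.
- **How far home:** the flap's rear edge measured at tin x −44 to −52 mm and the ramp step at 34 to 38 mm. About −51 and 35 mm are expected when fully home. The two cameras differ by a few millimetres, so the stop force is the firmer evidence.
- **Other things:** the grinder, the loose cup and the pink and black tins look unmoved in those crops. I did not look again at the jug, mug, jar, board or yellow tin, but the arm did not go near them.

**One disagreement:** the fingertips stood about 25 mm higher than the reported TCP and `robot.tips_ahead` (11 mm) implied. My first planned fold therefore stopped at about 0.5 rad. I corrected it from the camera views and finished the fold by force, finding flat at a reported TCP height of 33 mm.

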